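Snap the pressure checker onto the vacuum station's test nipple and hold it

TASK

Pull the loose dust cap off the tilted test nipple of the vacuum station, set it down in the white dish and let go of it. Then take the pressure checker out of its dock, press its coupler squarely onto the nipple until it snaps, and push it fully home against the nipple's spring, so that its mouth meets the steel seat. The job finishes while you are still gripping the checker and holding it pressed home; leave the flask, the bottle and the pipette-tip box where they stand.

Things in the scene. Friction and masses are not known exactly. Their poses are not given: they have to be found in the camera images.
- station: Vacuum station, fixed: grey base plate 160 x 120 x 14 mm, on it a low white pump housing about 70 mm high on the side away from the robot, and on the robot's side an aluminium block, 50 x 56 mm, that carries the test nipple. Origin at the centre of its underside; -x is its front, turned up to 29 degrees from facing the robot's -x.
- nipple_seat (a point): Centre of the flat steel seat at the nipple's root: a collar of 30 mm diameter, 8 mm thick, its top face about 75 mm above the bench. z axis: out along the nipple, leaning 25 degrees from vertical towards the station's front. From the seat the steel shank of 16 mm diameter rises; it tapers from 19 mm to its end at 26 mm height, where it is 10 mm wide.
- nipple_tip (a point): Free end of the sprung brass pin (9 mm diameter) that stands 14 mm out of the shank, 40 mm from the seat along the nipple's z axis while not pressed; same axes as the seat. Two sprung detent balls stand 3 mm out of the shank's sides (+y and -y), 15 mm above the seat.
- nipple_pin (a joint): How far the pin is pushed in (m): 0 free, 0.011 with the checker's mouth on the seat. Pressing on: about 7 N while the detent balls are passed (mouth 14 to 10 mm above the seat), a drop to under 3 N as they snap out behind the lip (9 to 6 mm), then the pin's spring alone, 8 N growing to 10.5 N at the seat, then a hard stop. Let go, the checker backs off 6 mm or more: keep pressing.
- cap_center (a point): Dust cap: plain grey ribbed plastic cup, 39 mm outside diameter, 50 mm tall, 40 g, put loosely over the nipple, open end down. The point is its centre, half-way up; its z axis points from the open end to the closed end. At the start it is in line with the nipple and the point lies about 19 mm from the seat along the nipple. It comes off by about 50 mm of pull along the nipple.
- checker_center (a point): Pressure checker: round metal hand tool, 98 mm long, about 0.25 kg, standing upright in its grey dock, mouth down. From its mouth up: steel coupler nose of 34 mm diameter and 36 mm length, then a plain round grip of 28 mm diameter up to 98 mm. The point is on its axis, half-way (49 mm from either end); z axis from mouth to the other end.
- checker_mouth (a point): Centre of the open mouth at the checker's lower end, z axis as above. The mouth is flared from 24 mm to an 18.4 mm bore over 5 mm; behind this lip the bore is 25 mm wide and its floor, which pushes the pin, is 29 mm from the mouth.
- dock: Grey plastic dock, fixed: base plate 90 x 90 x 8 mm with a ring of 40 mm inner and 50 mm outer diameter up to 20 mm above the bench; the checker's mouth stands on the plate, 8 mm above the bench. Origin at the centre of its underside.
- dish: White open dish, fixed, 115 x 115 mm outside, 22 mm high, walls 4 mm, floor about 4 mm thick. Origin at the centre of its underside, on the bench.
- flask: Bystander: conical glass flask, 68 mm wide, 85 mm high; origin at its underside. To be left alone.
- reagent: Bystander: amber bottle with a black cap, 48 mm wide, 85 mm high; origin at its underside. To be left alone.
- tip_box: Bystander: closed grey pipette-tip box with white dots on top, 90 x 120 x 46 mm; origin at its underside. To be left alone.
Things that resemble listed ones, but are neither listed nor needed, are in the scene too. Of the things that look like the part that bears cap_center, the middle-sized one is meant. Leave any blue look-alike of the dock alone.

How it is judged (in metres and radians):
On the way, in this order (a step that is already met when the one before it is completed fails the run):
1. the dust cap is off the nipple, lies in the dish and is let go (horizontal distance between cap_center and dish below 0.055 m and height (world z) of cap_center below 0.045 m and contact force between cap and the arm below 0.1 N and contact force between cap and the fingers below 0.1 N), for 0.2 s.
2. the checker is lifted out of its dock (z of checker_mouth in the frame of dock above 0.03 m and contact force between checker and the fingers above 1 N), for 0.1 s.
3. the coupler has snapped over the nipple's balls (z of checker_mouth in the frame of nipple_seat between -0.003 and 0.005 m and distance between checker_mouth and nipple_seat below 0.006 m and angle between the z axis of checker_mouth and the z axis of nipple_seat, either way round below 0.15 rad), for 0.1 s.
At the end, for the whole second after the job is handed in: The fingers still grip the checker (over 2 N); its mouth is within 2.5 mm of the seat along the nipple, 4.5 mm in all, square within 0.12 rad, the pin pushed in over 8.5 mm; the cap lies still in the dish (centre within 55 mm of its centre, below 45 mm) (z of checker_mouth in the frame of nipple_seat below 0.0025 m and distance between checker_mouth and nipple_seat below 0.0045 m and angle between the z axis of checker_mouth and the z axis of nipple_seat, either way round below 0.12 rad and value of joint nipple_pin above 0.0085 m and contact force between checker and the fingers above 2 N and horizontal distance between cap_center and dish below 0.055 m and height (world z) of cap_center below 0.045 m and linear speed of cap below 0.02 m/s); the arm keeps its last pose, push and grip.
It fails at once if the flask, the bottle or the tip box is pushed more than 25 mm or tipped (distance of any of flask, reagent, tip_box from where it was at the start of the episode above 0.025 m or angle between any of flask, reagent, tip_box's own z axis and vertical above 0.4 rad).
It also fails if it takes over 53 s, if anything falls off the work surface, if the arm or the gripper's body presses on something with over 40 N, if the wrist force passes 120 N, or if a joint passes its speed limit or range.

ROBOT

A 6-joint arm with a two-finger parallel gripper is mounted at the origin on the work surface. World frame = base frame: x ahead of the robot, y to its left, z up, the work surface at z = 0. Lengths are in m, angles in degrees, forces in N, time in s.
With the tool pointing down it reaches from about 0.375 to 0.9 m from the base axis. Payload 3.1 kg.
Tool frame: the origin (TCP) lies between the finger pads; the fingertips stand 19 mm ahead of it and the grasp point (between the pads) is the TCP; z points along the fingers, x is the direction in which the jaws open and shut, and the axes are right-handed (so a half turn about z gives the same grasp; the last joint's range is limited). The gripper opens to 87 mm and grips with 3 to 60 N. Pads are 19 mm wide; open, the fingers measure 117 mm over their backs; the gripper's body (75 mm by 190 mm) begins 51 mm behind the grasp point.
Start: joints at [-82.42, 30.224, 82.088, -0, 67.689, -10.227], TCP at [0.191, -0.595, 0.242] pointing down, gripper open.
Joint ranges: [-176.69, 176.69], [-43.24, 126.21], [12.49, 139.97], [-82, 262], [0, 151.66], [-163.58, 163.58]. Speed limits (degrees/s): [159.86, 159.86, 180, 180, 180, 180].

INTERFACE

Orientations are given as a 3x3 rotation matrix whose columns are the frame's x, y, z axes.
In Python, from rig import read_state, capture, camera_info, hand_in, spot_in, silhouettes gives the robot as it stands.
- The arm moves only by the shell command python3 -m jog 'ROWS'. ROWS is text: rows parted by semicolons, each of 7 numbers parted by spaces: the shift along the tool's x, y, z in m, then the turn, a rotation vector about the tool's x, y, z in degrees, then the opening, from 0 (shut) to 1 (fully open). A call has 1 to 8 rows; each row is the pose to reach, as a shift and turn from the pose commanded when the call began, along the tool's axes at that moment; what a row does not reach only later rows make up. A row lasts 1/8 s, in which the tool goes at most 62.5 mm and 10.7 degrees, less where a joint would pass 70% of its speed; a pose out of reach is approached as far as the arm can. A call with a gripper value outside its range is refused whole. The fingers move at their own pace and stop on an object; the grip force is fixed at half the most. Time passes only in rows, so rows that repeat a pose let the fingers close. It gives the time, the measured TCP pose, the force and the opening at its end, in the units of the state.
- read_state(): the state, without advancing time (a new reading comes with each control period).
- capture(name): name is "scene" or "top"; returns (picture, depth): 420x560x3 uint8, red, green, blue; 420x560 float32, m along the optical axis (not along the pixel's ray), 0 where there is no reading.
- camera_info(name): a dict with "vfov" (degrees; the focal length in pixels is half the picture's height over the tangent of half this angle, whatever the lens; pixels are square), "cx", "cy" (the principal point, pixels), "R" (3x3) and "t" (3): a world point X has camera coordinates R X + t. Camera axes: x right, y down, z forward; pixel columns grow to the right and rows downward; lengths in m; the calibration is good to about 2 mm. A picture is of the moment at which its call begins. camera_info takes no time and is no camera call.
- hand_in(): hands the job in, once; it reports no verdict.
Trained networks look in the newest picture that a camera, given by its name, has taken for a name from the list of things; names that differ only in an ending like _2 or _b are one class to them, and where a whole thing is asked for, a point or a joint stands for the part that bears it (a point fixed in the world has none). Each returns a list of dicts, best first, with "score" (0 to 1); they miss things now and then, are a little off and sometimes report something else, mostly with a low value. They report only what shows in the picture. A call takes as long as a camera call. They do not tell look-alikes from the thing itself.
- spot_in(label, camera): "centre" ([x, y, z] in m, in world coordinates, good to about 4 mm: the middle of the surface that is visible of it).
- silhouettes(label, camera): "region" (420x560 bool, what is visible of it).
The state is a dict: "time_s": time; "joint_positions": joint angles; "qvel": joint speeds; "tau": joint torques, N m; "position": TCP position; "tcp_rot": TCP orientation; "force": force on the tool from outside, world axes, zero at the start; "moment": the same for the moment, N m; "opening": opening from 0.0 (shut) to 1.0 (fully open).
Only numpy, scipy, OpenCV 4.12 (cv2) and the standard library are available. Lean on these libraries where they do the work, as an engineer would, in place of code of your own. Each camera call takes 0.05 s, during which the arm holds its last target.

## Working session

There is one attempt and no reset: what is moved stays moved. The work goes in short steps, Python scripts to look and compute and a shell command to move; the robot and the scene stay as the last step left them, time stands still between calls to the robot, and variables do not carry over. Pictures are saved under pics/ and viewed, and the job is handed in when it is done.

```bash
ls; mkdir -p pics; python3 - <<'E'
from rig import *
import cv2,numpy as np
s=read_state();print({k:np.round(v,3).tolist() for k,v in s.items()})
for n in("scene","top"):
    p,d=capture(n);cv2.imwrite(f"pics/{n}0.png",cv2.cvtColor(p,cv2.COLOR_RGB2BGR));np.save(f"pics/{n}d0.npy",d)
    print(n,camera_info(n))
    for l in("station","cap_center","checker_center","dock","dish","flask","reagent","tip_box"):
        print(l,[(np.round(o["centre"],3).tolist(),round(o["score"],2)) for o in spot_in(l,n)])
print(read_state()["time_s"])
E
```

```text
pics
{'time_s': 0.0, 'joint_positions': [-82.418, 30.28, 82.155, -0.001, 67.69, -10.226], 'qvel': [0.072, 0.054, -0.138, 0.082, -0.092, 0.051], 'tau': [-0.0, -44.004, -17.659, 0.063, 0.058, -0.0], 'position': [0.191, -0.594, 0.241], 'tcp_rot': [[0.306, -0.952, -0.0], [-0.952, -0.306, 0.002], [-0.002, -0.0, -1.0]], 'force': [-0.432, -0.31, -0.502], 'moment': [-0.037, -0.006, -0.018], 'opening': 0.999}
scene {'vfov': 46.289751937207605, 'cx': 286.6670676459244, 'cy': 213.56809708356207, 'R': array([[-0.03952427,  0.99921799,  0.00111594],
       [ 0.6883215 ,  0.02803623, -0.72486376],
       [-0.7243282 , -0.02788159, -0.68889134]]), 't': array([ 0.0304157 , -0.35755624,  1.48982581])}
station [([0.582, 0.185, 0.103], 0.47)]
cap_center [([0.58, 0.188, 0.106], 0.96), ([0.435, 0.197, 0.042], 0.95), ([0.766, 0.21, 0.027], 0.57)]
checker_center [([0.61, -0.22, 0.066], 0.89)]
dock [([0.456, -0.213, 0.003], 0.87), ([0.62, -0.21, 0.012], 0.59)]
dish [([0.489, -0.013, 0.008], 0.58)]
flask [([0.742, 0.009, 0.036], 0.84)]
reagent [([0.742, 0.115, 0.052], 0.58)]
tip_box [([0.772, -0.14, 0.043], 0.95)]
top {'vfov': 56.87102336832623, 'cx': 281.1223978768195, 'cy': 207.03461261910854, 'R': array([[-0.01941578, -0.99965521,  0.01767728],
       [-0.98744114,  0.01639989, -0.15713381],
       [ 0.15678973, -0.02050615, -0.9874191 ]]), 't': array([-0.02318933,  0.60339283,  0.75071896])}
station [([0.604, 0.196, 0.043], 0.9), ([0.563, 0.182, 0.115], 0.72)]
cap_center [([0.425, 0.195, 0.048], 0.94), ([0.562, 0.184, 0.116], 0.75), ([0.75, 0.205, 0.026], 0.66)]
checker_center [([0.591, -0.214, 0.087], 0.96)]
dock [([0.442, -0.22, 0.011], 0.67), ([0.587, -0.212, 0.008], 0.61)]
dish [([0.488, -0.019, 0.003], 0.58)]
flask [([0.711, 0.004, 0.034], 0.78)]
reagent [([0.722, 0.113, 0.054], 0.56), ([0.485, -0.017, 0.001], 0.19)]
tip_box [([0.743, -0.145, 0.049], 0.83)]
0.9
```

View pics/scene0.png

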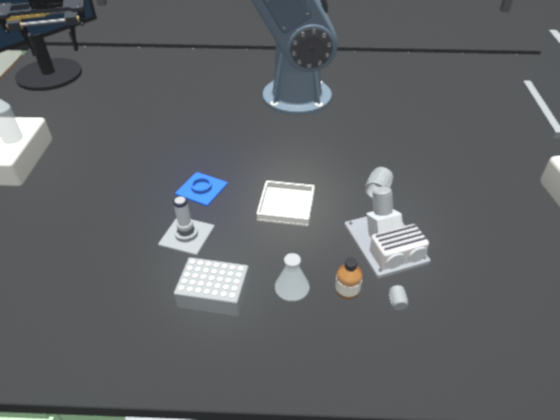

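View pics/top0.png

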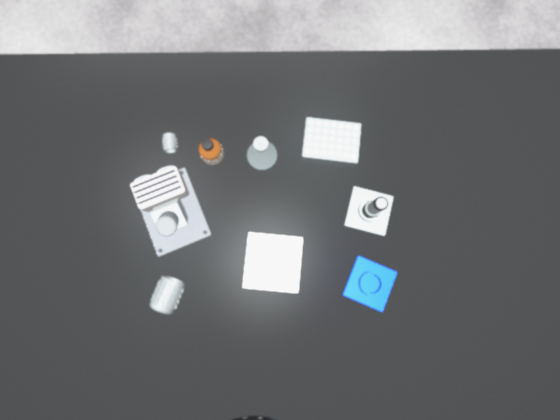

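```bash
cat > h.py <<'E'
from rig import *
import cv2,numpy as np
def cloud(n,d):
    c=camera_info(n);f=210/np.tan(np.radians(c["vfov"]/2))
    v,u=np.mgrid[:420,:560]
    P=np.stack([(u-c["cx"])/f*d,(v-c["cy"])/f*d,d],-1)
    return (P-c["t"])@c["R"]
def proj(n,X):
    c=camera_info(n);f=210/np.tan(np.radians(c["vfov"]/2))
    p=np.atleast_2d(X)@c["R"].T+c["t"];return p[:,:2]/p[:,2:]*f+[c["cx"],c["cy"]]
E
python3 - <<'E'
from h import *
np.set_printoptions(precision=4,suppress=True)
for n in("scene","top"):
    d=np.load(f"pics/{n}d0.npy");W=cloud(n,d);c=camera_info(n)
    print(n,"cam",-c["R"].T@c["t"],"nodepth",(d==0).mean())
    # table patches
    for a,b in((.35,.0),(.6,0.07),(.6,-.1),(.45,.3),(.6,-.35)):
        m=(abs(W[...,0]-a)<.015)&(abs(W[...,1]-b)<.015)&(d>0)
        print((a,b),m.sum(),np.median(W[m][:,2]),W[m][:,2].std())
    for l in("cap_center","checker_center","dock","dish","station","flask","reagent","tip_box"):
        pass
    p,d=capture(n);W=cloud(n,d)
    for l in("cap_center","checker_center","dock","dish","station","flask","reagent","tip_box"):
        for i,o in enumerate(silhouettes(l,n)):
            m=o["region"]&(d>0);Q=W[m]
            np.save(f"pics/{n}_{l}_{i}.npy",Q)
            v,u=np.nonzero(o["region"])
            print(l,i,round(o["score"],2),m.sum(),"px",u.mean().round(),v.mean().round(),"lo",np.percentile(Q,3,0),"hi",np.percentile(Q,97,0))
E
```

```text
scene cam [1.3264 0.0212 0.7671] nodepth 0.003932823129251701
(0.35, 0.0) 88 -0.0008036256118799559 0.0015880818588311762
(0.6, 0.07) 145 -0.0008543393946118437 0.0014345216369508764
(0.6, -0.1) 137 -0.0005787501490728238 0.0014174442751335036
(0.45, 0.3) 103 -0.0006109471948461374 0.00160247369013467
(0.6, -0.35) 141 -0.0006851179170034461 0.00127429096435394
cap_center 0 0.86 347 px 397.0 298.0 lo [0.7402 0.1944 0.0053] hi [0.7762 0.22   0.0301]
cap_center 1 0.7 473 px 378.0 180.0 lo [0.4075 0.1717 0.0059] hi [0.4623 0.2285 0.052 ]
cap_center 2 0.64 526 px 382.0 201.0 lo [0.5532 0.1678 0.0755] hi [0.5943 0.2057 0.12  ]
checker_center 0 0.63 544 px 183.0 217.0 lo [ 0.5932 -0.2362  0.021 ] hi [ 0.6163 -0.2085  0.1063]
dock 0 0.6 1033 px 187.0 238.0 lo [ 0.5654 -0.2682  0.0027] hi [ 0.6498 -0.178   0.0198]
dock 1 0.59 955 px 201.0 189.0 lo [ 0.4046 -0.2619  0.0033] hi [ 0.4953 -0.1693  0.0204]
dish 0 0.63 2061 px 286.0 203.0 lo [ 0.4347 -0.0684  0.0005] hi [0.5538 0.0406 0.022 ]
station 0 0.69 3731 px 388.0 243.0 lo [0.5571 0.1347 0.0033] hi [0.6923 0.2679 0.0733]
flask 0 0.81 1047 px
[... 989 characters left out ...]
27 px 367.0 212.0 lo [ 0.5517 -0.2719  0.0049] hi [ 0.6419 -0.1795  0.0209]
dish 0 0.83 2966 px 273.0 263.0 lo [ 0.4371 -0.0691  0.0015] hi [0.5437 0.0393 0.0226]
station 0 0.67 1315 px 367.0 212.0 lo [ 0.5532 -0.2711  0.0045] hi [ 0.644  -0.1808  0.0208]
station 1 0.56 4116 px 171.0 208.0 lo [0.5252 0.1324 0.0107] hi [0.6797 0.2556 0.0748]
flask 0 0.94 698 px 262.0 155.0 lo [ 0.6969 -0.0218  0.0058] hi [0.7372 0.0332 0.0862]
reagent 0 0.94 521 px 211.0 152.0 lo [0.7049 0.0902 0.0144] hi [0.7413 0.1325 0.0861]
reagent 1 0.74 327 px 375.0 207.0 lo [ 0.5827 -0.2338  0.0262] hi [ 0.608  -0.209   0.1084]
tip_box 0 0.89 2524 px 331.0 143.0 lo [ 0.698  -0.1994  0.0122] hi [ 0.7888 -0.0871  0.0491]
```

```bash
python3 - <<'E'
from h import *
np.set_printoptions(precision=4,suppress=True)
for n in("scene","top"):
    def L(l,i): return np.load(f"pics/{n}_{l}_{i}.npy")
    dk=dict(scene=(0,1),top=(1,0))[n]
    def rect(nm,Q,lo,hi):
        q=Q[(Q[:,2]>lo)&(Q[:,2]<hi)]
        r=cv2.minAreaRect((q[:,:2]*1000).astype(np.float32)); print(n,nm,len(q),np.round(r[0],1),np.round(r[1],1),round(r[2],1))
    rect("box",L("tip_box",0),.042,.06)
    rect("dockgrey",L("dock",dk[0]),.004,.012)
    rect("dockblue",L("dock",dk[1]),.004,.012)
    rect("ringblue",L("dock",dk[1]),.017,.025)
    rect("ringgrey",L("dock",dk[0]),.017,.025)
    rect("dishrim",L("dish",0),.017,.026)
    S=L("station",0 if n=="scene" else 1)
    rect("plate",S,.009,.018)
    # ring circle fits
    for k in dk:
        q=L("dock",k);q=q[(q[:,2]>.017)&(q[:,2]<.025)][:,:2]
        from scipy.optimize import least_squares
        r=least_squares(lambda p:np.hypot(*(q-p).T)-.0225,q.mean(0),loss="soft_l1",f_scale=.002);print("ring",k,r.x,len(q))
E
```

```text
scene box 2336 [ 749.4 -142.4] [119.3  91.3] 82.1
scene dockgrey 832 [ 600.8 -223.4] [91.7 91.4] 74.9
scene dockblue 744 [ 446.7 -216.4] [90.7 92.8] 64.0
scene ringblue 107 [ 445.7 -217.2] [48.6 50.4] 77.0
scene ringgrey 101 [ 604.3 -221.2] [43.  49.1] 21.5
scene dishrim 350 [494.  -13.2] [115.2 118.8] 83.4
scene plate 947 [606.3 201.2] [162.4 119.7] 21.5
ring 0 [ 0.6003 -0.2231] 101
ring 1 [ 0.446  -0.2166] 107
top box 2193 [ 746.  -144.7] [120.3  90. ] 81.6
top dockgrey 1150 [ 597.7 -225.8] [90.4 90.1] 74.4
top dockblue 1624 [ 443.  -219.1] [90.7 89.9] 65.8
top ringblue 183 [ 443.2 -218.8] [48.4 48.8] 41.4
top ringgrey 119 [ 596.  -222.5] [48.4 41.2] 30.1
top dishrim 329 [490.4 -15.1] [114.4 114.3] 82.9
top plate 1827 [603.3 199.7] [160.1 120.2] 21.6
ring 1 [ 0.598  -0.2257] 119
ring 0 [ 0.443  -0.2189] 183
```

```bash
cat > fit.py <<'E'
from h import *
from scipy.optimize import least_squares
np.set_printoptions(precision=4,suppress=True)
yaw=np.radians(21.55);st=np.array([.6048,.2005])
ex=np.array([np.cos(yaw),np.sin(yaw),0]);ey=np.array([-ex[1],ex[0],0])
az=np.cos(np.radians(25))*np.array([0,0,1])-np.sin(np.radians(25))*ex
E
python3 - <<'E'
from fit import *
print("axis",az)
for n in("scene","top"):
    Q=np.load(f"pics/{n}_cap_center_2.npy")
    # station frame lateral
    # axis param: point p0 at height z=.0922 ; free axis too
    def res(p,free):
        a=az if not free else p[2:5]/np.linalg.norm(p[2:5])
        d=Q-np.array([p[0],p[1],.0922]);h=d@a
        r=np.linalg.norm(d-np.outer(h,a),axis=1)-.0195
        cap=h-.025
        # sdf of solid cylinder
        return np.where((r>0)&(cap>0),np.hypot(r,cap),np.maximum(r,cap))
    for free in(0,1):
        x0=[.57,.185]+(list(az) if free else [])
        r=least_squares(res,x0,args=(free,),loss="soft_l1",f_scale=.0015)
        a=az if not free else r.x[2:]/np.linalg.norm(r.x[2:])
        print(n,free,r.x[:2],a,"rms",np.sqrt(np.median(r.fun**2)),"tilt",np.degrees(np.arccos(a[2])),"yaw",np.degrees(np.arctan2(-a[1],-a[0])))
        c=np.array([*r.x[:2],.0922]);h=(Q-c)@a;print("hmax",np.percentile(h,[1,50,97,99]))
        print(" in station", (c[:2]-st)@ex[:2],(c[:2]-st)@ey[:2])
    Q=np.load(f"pics/scene_checker_center_0.npy") if n=="scene" else np.load("pics/top_reagent_1.npy")
    q=Q[(Q[:,2]>.05)&(Q[:,2]<.1)][:,:2]
    r=least_squares(lambda p:np.hypot(*(q-p).T)-.014,[.6,-.22],loss="soft_l1",f_scale=.001);print("checker",n,r.x,len(q),Q[:,2].max())
E
```

```text
axis [-0.3931 -0.1552  0.9063]
scene 0 [0.569  0.1879] [-0.3931 -0.1552  0.9063] rms 0.0009368576289379652 tilt 25.000000000000004 yaw 21.55
hmax [-0.0258  0.0034  0.0247  0.0251]
 in station -0.03794592897179576 0.001408435495817552
scene 1 [0.5691 0.1879] [-0.3615 -0.1433  0.9213] rms 0.0009124926781591731 tilt 22.885301088330714 yaw 21.618446202942284
hmax [-0.0252  0.0041  0.0248  0.0253]
 in station -0.037843283751589706 0.0014310972335988673
checker scene [ 0.5986 -0.2233] 237 0.10924956729590425
top 0 [0.568  0.1859] [-0.3931 -0.1552  0.9063] rms 0.0007136859909984572 tilt 25.000000000000004 yaw 21.55
hmax [-0.0272  0.0238  0.0271  0.0275]
 in station -0.03960767949370114 -3.825307008611938e-05
top 1 [0.5679 0.1859] [-0.3885 -0.158   0.9078] rms 0.0006996374452214464 tilt 24.794589316077236 yaw 22.12901185234149
hmax [-0.0272  0.0238  0.0271  0.0275]
 in station -0.039627485109893126 -1.545620381570645e-05
checker top [ 0.5979 -0.2258] 95 0.1094478626322525
```

```bash
cat > mv.py <<'E'
from fit import *
from scipy.spatial.transform import Rotation as Ro
def Rz(z,x): z=np.array(z)/np.linalg.norm(z);x=np.array(x)-np.dot(x,z)*z;x/=np.linalg.norm(x);return np.stack([x,np.cross(z,x),z],1)
cap=np.array([.5685,.187,.0930])
Rn=Rz(-az,-ey); Rv=Rz([0,0,-1],-ey)
seat=cap-.019*az
def rel(R0,p0,R1,p1):
    return np.round(R0.T@(np.array(p1)-p0)*1000,1),np.round(Ro.from_matrix(R0.T@R1).as_rotvec(degrees=True),2)
def cur():
    s=read_state();return np.array(s["tcp_rot"]),np.array(s["position"])
E
python3 - <<'E'
from mv import *
R,p=cur();print(R,p)
print("way",rel(R,p,Rv,[.45,-.15,.28]))
print("pre",rel(Rv,np.array([.45,-.15,.28]),Rn,cap+az*.10))
print("pre from start",rel(R,p,Rn,cap+az*.10),cap+az*.1)
E
```

```text
[[ 0.3058 -0.9521 -0.    ]
 [-0.9521 -0.3058  0.    ]
 [-0.      0.     -1.    ]] [ 0.1911 -0.595   0.2415]
way (array([-344.5, -382.6,  -38.5]), array([ 0.  ,  0.  , -3.74]))
pre (array([-269.9, -191.7,   96.4]), array([25., -0., -0.]))
pre from start (array([-626.4, -556.3,   57.9]), array([24.99, -0.82, -3.68])) [0.5292 0.1715 0.1836]
```

```bash
python3 -m jog '-0.042 -0.046 -0.02 0 0 -3.74 1;-0.084 -0.092 -0.038 0 0 -3.74 1;-0.126 -0.138 -0.038 0 0 -3.74 1;-0.168 -0.184 -0.038 0 0 -3.74 1;-0.21 -0.23 -0.038 0 0 -3.74 1;-0.252 -0.276 -0.038 0 0 -3.74 1;-0.294 -0.322 -0.038 0 0 -3.74 1;-0.3445 -0.3826 -0.0385 0 0 -3.74 1'; python3 - <<'E'
from mv import *
R,p=cur();print(R,p)
print("pre",rel(R,p,Rn,cap+az*.10))
E
```

```text
time_s: 2.8
position: [0.44, -0.1655, 0.2803]
tcp_rot: [[0.367, -0.93, 0.001], [-0.93, -0.367, -0.001], [0.001, -0.001, -1.0]]
force: [0.8, -1.0, 0.4]
opening: 1.002
[[ 0.3669 -0.9303  0.0009]
 [-0.9303 -0.3669 -0.0006]
 [ 0.0009 -0.0006 -1.    ]] [ 0.44   -0.1655  0.2803]
pre (array([-280.9, -206.6,   96.5]), array([24.97, -0.06, -0.01]))
```

```bash
python3 -m jog '-0.05 -0.035 0 5 0 0 1;-0.1 -0.07 0.01 12 0 0 1;-0.15 -0.105 0.03 20 0 0 1;-0.2 -0.14 0.05 25 0 0 1;-0.24 -0.175 0.075 25 0 0 1;-0.28 -0.206 0.096 25 0 0 1;-0.28 -0.206 0.096 25 0 0 1'; python3 - <<'E'
from mv import *
R,p=cur();print(R,p,read_state()["force"])
print("grasp",rel(R,p,Rn,cap+az*.008))
for n in("scene","top"):
    im,d=capture(n)
    im=cv2.cvtColor(im,cv2.COLOR_RGB2BGR);np.save(f"pics/{n}d1.npy",d)
    q=proj(n,[p,p+.019*R[:,2],cap,cap+.025*az,seat])
    print(n,q)
    im=cv2.resize(im[100:310,:] if n=="top" else im[80:290,280:],None,fx=2 if n=="scene" else 1.4,fy=2 if n=="scene" else 1.4)
    cv2.imwrite(f"pics/{n}1.png",im)
E
```

```text
time_s: 3.68
position: [0.5274, 0.1723, 0.1824]
tcp_rot: [[0.373, -0.842, 0.39], [-0.928, -0.338, 0.158], [-0.001, -0.421, -0.907]]
force: [0.8, -0.3, -0.2]
opening: 1.003
[[ 0.3732 -0.8418  0.3899]
 [-0.9277 -0.3383  0.1577]
 [-0.0009 -0.4206 -0.9073]] [0.5274 0.1723 0.1824] [ 0.7605 -0.3183 -0.2048]
grasp (array([ 1.8, -2. , 91.4]), array([0.13, 0.2 , 0.31]))
scene [[378.1122 152.2819]
 [378.8543 161.5098]
 [381.5858 199.7299]
 [380.68   188.1733]
 [382.2642 208.3852]]
top [[160.3019 240.9438]
 [161.5802 237.378 ]
 [166.7267 222.9214]
 [165.3487 226.7201]
 [167.7164 220.1933]]
```

View pics/scene1.png

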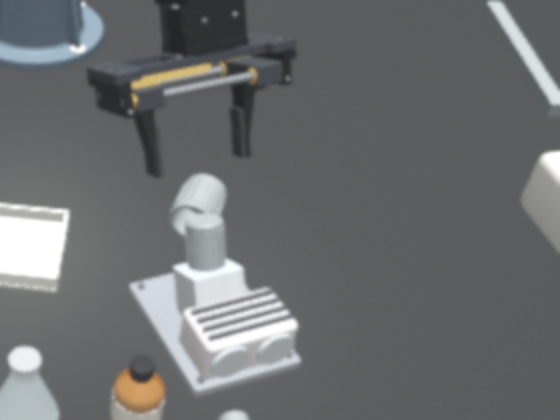

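View pics/top1.png

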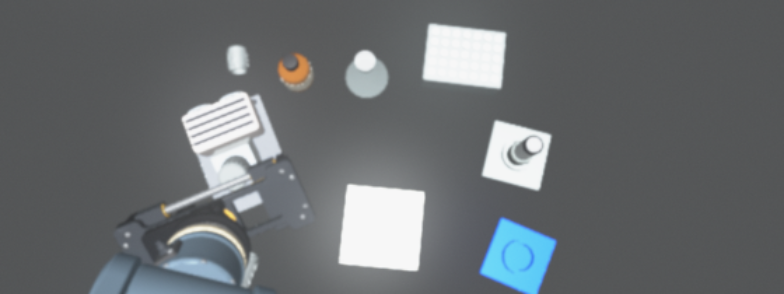

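```bash
python3 - <<'E'
from mv import *
R,p=cur()
for n in("scene","top"):
    d=np.load(f"pics/{n}d1.npy");W=cloud(n,d);T=(W-p)@R
    m=(d>0)&(abs(T[...,0])<.075)&(abs(T[...,1])<.03)&(T[...,2]>-.03)&(T[...,2]<.04)
    Q=T[m];print(n,len(Q))
    for s in(-1,1):
        q=Q[(Q[:,0]*s>0)&(Q[:,2]>-.01)]
        if len(q):print(s,len(q),"x",np.percentile(abs(q[:,0]),[2,50,98]),"y",np.percentile(q[:,1],[2,50,98]),"zmax",np.percentile(q[:,2],[90,98,100]))
E
```

```text
scene 484
-1 145 x [0.0438 0.0465 0.0548] y [-0.0143 -0.0087  0.0087] zmax [0.0187 0.021  0.0219]
1 129 x [0.0416 0.0498 0.0523] y [-0.0143 -0.0096  0.0091] zmax [0.0181 0.0208 0.0227]
top 41
-1 20 x [0.0415 0.0426 0.0477] y [-0.0091 -0.0057 -0.0011] zmax [0.0114 0.0161 0.0165]
```

```bash
python3 -m jog '0.0018 -0.002 0.04 0 0.2 0.3 1;0.0018 -0.002 0.07 0 0.2 0.3 1;0.0018 -0.002 0.091 0 0.2 0.3 1;0.0018 -0.002 0.091 0 0.2 0.3 1'; python3 - <<'E'
from mv import *
R,p=cur();print(rel(R,p,Rn,cap+az*.008),read_state()["force"])
E
```

```text
time_s: 4.28
position: [0.5665, 0.1803, 0.1019]
tcp_rot: [[0.359, -0.846, 0.394], [-0.933, -0.326, 0.151], [0.001, -0.422, -0.907]]
force: [-0.8, -0.6, 0.1]
opening: 1.0
(array([-5.5, -0.2,  1.9]), array([ 0.05, -0.25, -0.46])) [-0.7875 -0.5974  0.1093]
```

```bash
python3 -m jog '-0.0055 0 0.001 0 0 0 1;-0.0055 0 0.001 0 0 0 1'; python3 - <<'E'
from mv import *
R,p=cur();print(rel(R,p,Rn,cap+az*.008),read_state()["force"])
E
```

```text
time_s: 4.53
position: [0.5643, 0.1871, 0.1026]
tcp_rot: [[0.361, -0.844, 0.395], [-0.932, -0.328, 0.152], [0.001, -0.424, -0.906]]
force: [1.6, 0.3, 0.3]
opening: 1.001
(array([1.7, 0.6, 2.3]), array([-0.07, -0.22, -0.29])) [1.5522 0.331  0.2813]
```

Good. Close, then check.

```bash
python3 -m jog '0.001 0 0.001 0 0 0 0.3;0.001 0 0.001 0 0 0 0.3;0.001 0 0.001 0 0 0 0.3;0.001 0 0.001 0 0 0 0.3;0.001 0 0.001 0 0 0 0.3'; python3 - <<'E'
from mv import *
R,p=cur();print(rel(R,p,Rn,cap+az*.008),read_state()["force"])
E
```

```text
time_s: 5.15
position: [0.5652, 0.1865, 0.1004]
tcp_rot: [[0.362, -0.845, 0.394], [-0.932, -0.328, 0.152], [0.001, -0.423, -0.906]]
force: [-0.2, -0.4, 0.1]
opening: 0.517
(array([0.7, 0.2, 0.1]), array([ 0.01, -0.2 , -0.3 ])) [-0.2459 -0.4063  0.0841]
```

```bash
python3 -m jog '0 0 0 0 0 0 0.2;0 0 0 0 0 0 0.2;0 0 0 0 0 0 0.2'
```

```text
time_s: 5.52
position: [0.5652, 0.1865, 0.1004]
tcp_rot: [[0.362, -0.845, 0.394], [-0.932, -0.328, 0.152], [0.001, -0.422, -0.906]]
force: [-0.2, 1.3, 0.7]
opening: 0.445
```

```bash
python3 -m jog '0 0 -0.01 0 0 0 0.2;0 0 -0.03 0 0 0 0.2;0 0 -0.06 0 0 0 0.2;0 0 -0.1 0 0 0 0.2;0 0 -0.1 0 0 0 0.2'; python3 - <<'E'
from mv import *
R,p=cur();print(rel(R,p,Rv,[.4915,-.0145,.15]),read_state()["force"])
im,d=capture("scene")
cv2.imwrite("pics/s2.png",cv2.resize(cv2.cvtColor(im,cv2.COLOR_RGB2BGR)[80:290,280:],None,fx=2,fy=2))
E
```

```text
time_s: 6.15
position: [0.526, 0.1711, 0.1934]
tcp_rot: [[0.362, -0.843, 0.398], [-0.932, -0.328, 0.152], [0.003, -0.426, -0.905]]
force: [-0.5, 0.5, -0.4]
opening: 0.444
(array([160.5, 108.5,  -2.6]), array([-25.22,  -0.22,  -0.32])) [-0.4894  0.518  -0.3805]
```

View pics/s2.png

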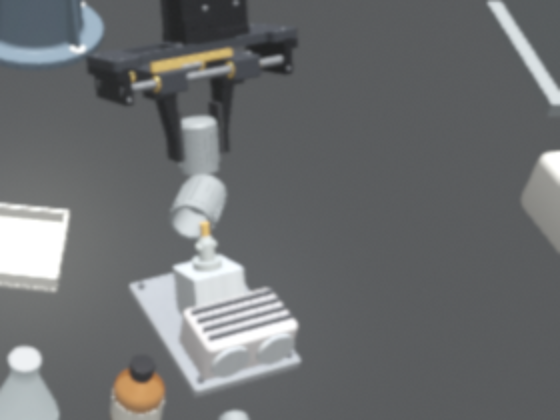

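The cap is in the fingers (about 200,145 in the crop) and the bare nipple with its brass pin shows at (206,240). Next I go over to the dish.

```bash
python3 -m jog '0.04 0.03 0 -8 0 0 0.2;0.08 0.055 0 -17 0 0 0.2;0.12 0.08 0 -25.2 -0.2 -0.3 0.2;0.16 0.1085 -0.0026 -25.2 -0.2 -0.3 0.2;0.1605 0.1085 -0.0026 -25.2 -0.2 -0.3 0.2;0.1605 0.1085 -0.0026 -25.2 -0.2 -0.3 0.2'; python3 - <<'E'
from mv import *
for n in("scene","top"):
    im,d=capture(n);cv2.imwrite(f"pics/{n}3.png",cv2.cvtColor(im,cv2.COLOR_RGB2BGR));np.save(f"pics/{n}d3.npy",d)
R,p=cur();print(R,p,rel(R,p,Rv,[.4915,-.0145,.040]),read_state()["force"])
W=cloud("scene",np.load("pics/scened3.npy"));T=(W-p)@R
m=(abs(T[...,0])<.019)&(abs(T[...,1])<.03)&(abs(T[...,2])<.06);q=T[m];print(len(q),np.percentile(q,[1,50,99],axis=0))
E
```

```text
time_s: 6.95
position: [0.4909, -0.0141, 0.1467]
tcp_rot: [[0.366, -0.931, -0.005], [-0.931, -0.366, 0.001], [-0.003, 0.005, -1.0]]
force: [-0.0, 1.0, -0.4]
opening: 0.447
[[ 0.3679 -0.9298 -0.0042]
 [-0.9299 -0.3679  0.0006]
 [-0.0021  0.0037 -1.    ]] [ 0.4911 -0.0134  0.1474] (array([  1.4,  -0.4, 107.4]), array([0.21, 0.12, 0.04])) [ 0.0039  0.7377 -0.348 ]
480 [[-0.0188 -0.0214 -0.0274]
 [ 0.0022 -0.0143 -0.0032]
 [ 0.0185  0.0139  0.0349]]
```

View pics/scene3.png

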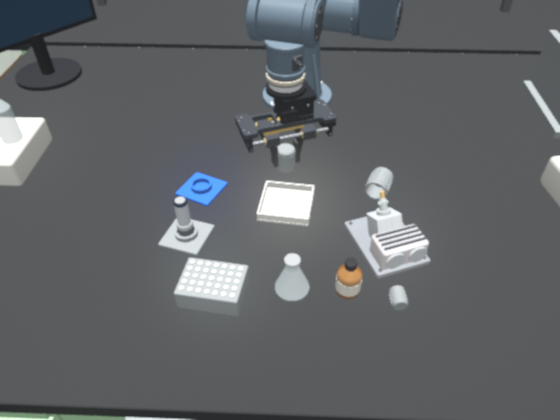

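View pics/top3.png

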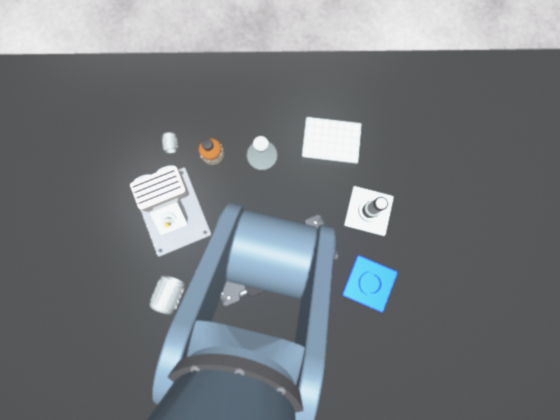

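```bash
python3 -m jog '0.001 0 0.05 0 0 0 0.2;0.001 0 0.095 0 0 0 0.2;0.001 0 0.106 0 0 0 0.2;0.001 0 0.106 0 0 0 0.2;0.001 0 0.106 0 0 0 0.2'
```

```text
time_s: 7.68
position: [0.4923, -0.0152, 0.0432]
tcp_rot: [[0.367, -0.93, -0.001], [-0.93, -0.367, -0.001], [0.0, 0.001, -1.0]]
force: [0.2, -0.8, -0.2]
opening: 0.445
```

```bash
python3 - <<'E'
from mv import *
Q={}
for n in("scene","top"):
    W=cloud(n,np.load(f"pics/{n}d3.npy"));W=W.reshape(-1,3)
    T=(W-seat)@np.stack([np.cross(ey,az),ey,az],1)
    m=(np.hypot(T[:,0],T[:,1])<.016)&(T[:,2]>.004)&(T[:,2]<.045)
    q=T[m];print(n,len(q),"zmax",np.percentile(q[:,2],[95,100]))
    def res(p):
        t=q-[p[0],p[1],0];r=np.hypot(t[:,0],t[:,1]);z=t[:,2]
        R=np.where(z<19,0,0)+np.interp(z,[0,.019,.026,.02601,.04],[.008,.008,.005,.0045,.0045])
        return r-R
    r=least_squares(res,[0,0],loss="soft_l1",f_scale=.0015);print("offset ex',ey mm",r.x*1000,np.median(abs(r.fun)))
    # seat top: collar annulus
    m=(np.hypot(T[:,0],T[:,1])<.0145)&(np.hypot(T[:,0],T[:,1])>.0095)&(abs(T[:,2])<.008)
    print("collar z",m.sum(),np.median(T[m][:,2])*1000)
E
```

```text
scene 114 zmax [0.0371 0.039 ]
offset ex',ey mm [1.1762 0.666 ] 0.001016374531852906
collar z 48 -2.134443680873157
top 85 zmax [0.0398 0.041 ]
offset ex',ey mm [-0.9119 -1.0216] 0.0005332429963949914
collar z 69 -0.9526656454790534
```

```bash
python3 -m jog '0 0 0.0025 0 0 0 0.2;0 0 0.0025 0 0 0 0.2;0 0 0.0025 0 0 0 0.62;0 0 0.0025 0 0 0 0.62;0 0 0.0025 0 0 0 0.62'
```

```text
time_s: 8.3
position: [0.4911, -0.0154, 0.0393]
tcp_rot: [[0.367, -0.93, -0.004], [-0.93, -0.367, -0.0], [-0.001, 0.003, -1.0]]
force: [0.0, 0.2, 0.1]
opening: 0.605
```

Then lift and go to the checker: TCP target z 0.076 on its axis, so pre-pose is above it.

```bash
python3 -m jog '0 0 -0.03 0 0 0 0.62;0 0 -0.09 0 0 0 0.75;0 0 -0.13 0 0 0 1;0 0 -0.13 0 0 0 1'; python3 - <<'E'
from mv import *
R,p=cur();print(rel(R,p,Rv,[.5985,-.2245,.17]))
im,d=capture("scene");cv2.imwrite("pics/s4.png",cv2.resize(cv2.cvtColor(im,cv2.COLOR_RGB2BGR)[100:300,160:360],None,fx=3,fy=3))
print([(np.round(o["centre"],3),o["score"]) for o in spot_in("cap_center","scene")])
E
```

```text
time_s: 8.8
position: [0.4937, -0.0158, 0.1722]
tcp_rot: [[0.367, -0.93, 0.004], [-0.93, -0.367, -0.002], [0.003, -0.003, -1.0]]
force: [-0.0, 0.5, 0.3]
opening: 0.873
(array([232.6, -20.9,   3. ]), array([-0.15, -0.18, -0.02]))
[(array([ 0.506, -0.017,  0.044]), 0.9), (array([0.441, 0.198, 0.04 ]), 0.8), (array([0.765, 0.21 , 0.024]), 0.56)]
```

View pics/s4.png

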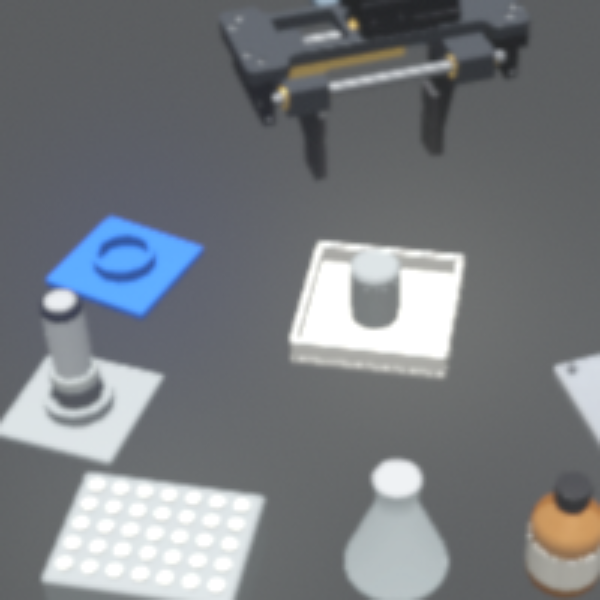

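The cap stands upright in the dish (376,285 in the crop), released. Now to the checker.

```bash
python3 -m jog '0.06 -0.005 0 0 0 0 1;0.12 -0.01 0 0 0 0 1;0.18 -0.015 0 0 0 0 1;0.225 -0.021 0 -0.1 -0.1 0 1;0.2326 -0.021 0 -0.1 -0.1 0 1;0.2326 -0.021 0 -0.1 -0.1 0 1;0.2326 -0.021 0 -0.1 -0.1 0 1'; python3 - <<'E'
from mv import *
R,p=cur();print(p,rel(R,p,Rv,[.5985,-.2245,.076]))
E
```

```text
time_s: 9.78
position: [0.5951, -0.2221, 0.1677]
tcp_rot: [[0.368, -0.93, -0.009], [-0.93, -0.368, 0.003], [-0.006, 0.007, -1.0]]
force: [-0.6, 0.2, 0.2]
opening: 0.998
[ 0.5951 -0.2221  0.1677] (array([ 4.1, -3. , 91.7]), array([0.42, 0.36, 0.03]))
```

```bash
python3 -m jog '0.0025 -0.002 0.04 0.3 0.3 0 1;0.0025 -0.002 0.075 0.3 0.3 0 1;0.0025 -0.002 0.092 0.3 0.3 0 1;0.0025 -0.002 0.092 0.3 0.3 0 1;0.0025 -0.002 0.092 0.3 0.3 0 1'; python3 - <<'E'
from mv import *
import time
a=[]
for i in range(1):
    R,p=cur();print(p,rel(R,p,Rv,[.5985,-.2245,.076]),read_state()["force"])
im,d=capture("scene");R,p=cur()
print(p,rel(R,p,Rv,[.5985,-.2245,.076]))
cv2.imwrite("pics/s5.png",cv2.resize(cv2.cvtColor(im,cv2.COLOR_RGB2BGR)[100:300,100:300],None,fx=3,fy=3))
T=(cloud("scene",d)-p)@R
m=(abs(T[...,0])<.03)&(abs(T[...,1])<.03)&(T[...,2]<.02)&(T[...,2]>-.025)
q=T[m];r=least_squares(lambda c:np.hypot(*(q[:,:2]-c).T)-.014,[0,0],loss="soft_l1",f_scale=.001);print("checker in tool",r.x*1000,len(q))
for s in(-1,1):
    m=(T[...,0]*s>.03)&(T[...,0]*s<.075)&(abs(T[...,1])<.02)&(abs(T[...,2])<.018);g=T[m];print(s,len(g),np.percentile(g,[3,50,97],axis=0)*1000)
E
```

```text
time_s: 10.4
position: [0.5996, -0.2256, 0.0782]
tcp_rot: [[0.367, -0.93, 0.003], [-0.93, -0.367, -0.003], [0.004, -0.001, -1.0]]
force: [0.2, -0.9, 1.0]
opening: 1.0
[ 0.5996 -0.2256  0.0782] (array([-1.4,  0.6,  2.2]), array([-0.08, -0.23,  0.  ])) [ 0.2144 -0.941   1.0145]
[ 0.5997 -0.2258  0.0784] (array([-1.7,  0.7,  2.4]), array([-0.11, -0.26, -0.  ]))
checker in tool [-2.6463  0.0518] 230
-1 72 [[-52.6487 -13.9201 -14.7928]
 [-46.9277 -11.1684  -1.3022]
 [-42.9223   4.123   15.601 ]]
1 68 [[ 44.4741 -14.4315 -17.1108]
 [ 49.3148 -12.0794  -2.0568]
 [ 54.7262  -9.5927  17.384 ]]
```

View pics/s5.png

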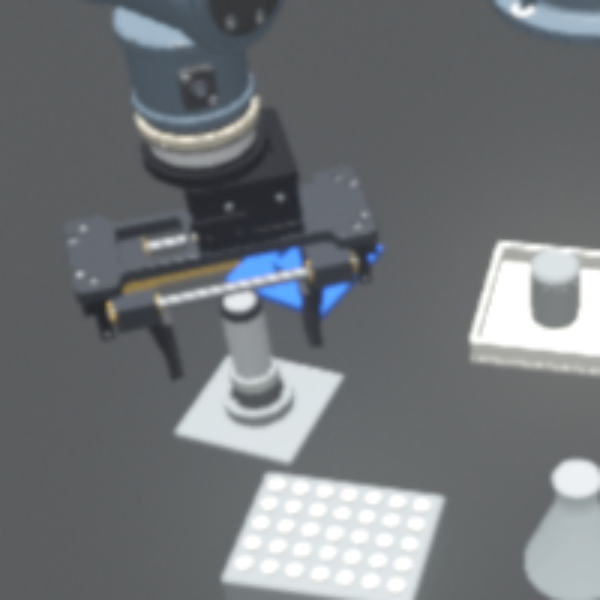

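The checker stands between the open fingers (248,350), about 3 mm towards −x of the tool. I shift and close.

```bash
python3 -m jog '-0.003 0.001 0.002 0 -0.2 0 1;-0.003 0.001 0.002 0 -0.2 0 0.1;-0.003 0.001 0.002 0 -0.2 0 0.1;-0.003 0.001 0.002 0 -0.2 0 0.1;-0.003 0.001 0.002 0 -0.2 0 0.1;-0.003 0.001 0.002 0 -0.2 0 0.1;-0.003 0.001 0.002 0 -0.2 0 0.1;-0.003 0.001 0.002 0 -0.2 0 0.1'; python3 -m jog '0 0 0 0 0 0 0.1;0 0 0 0 0 0 0.1;0 0 0 0 0 0 0.1'
```

```text
time_s: 11.45
position: [0.5967, -0.2231, 0.0748]
tcp_rot: [[0.367, -0.93, -0.0], [-0.93, -0.367, 0.001], [-0.001, -0.0, -1.0]]
force: [0.2, -0.0, -0.8]
opening: 0.32
time_s: 11.82
position: [0.5967, -0.2231, 0.0748]
tcp_rot: [[0.367, -0.93, -0.0], [-0.93, -0.367, 0.001], [-0.001, -0.0, -1.0]]
force: [0.0, -0.6, -0.9]
opening: 0.316
```

```bash
python3 -m jog '0 0 -0.02 0 0 0 0.1;0 0 -0.06 0 0 0 0.1;0 0 -0.11 0 0 0 0.1;0 0 -0.15 0 0 0 0.1;0 0 -0.15 0 0 0 0.1;0 0 -0.15 0 0 0 0.1'; python3 - <<'E'
from mv import *
R,p=cur();print(p,read_state()["force"])
im,d=capture("scene");R,p=cur()
cv2.imwrite("pics/s6.png",cv2.resize(cv2.cvtColor(im,cv2.COLOR_RGB2BGR)[60:260,100:300],None,fx=3,fy=3))
T=(cloud("scene",d)-p)@R
m=(abs(T[...,0])<.03)&(abs(T[...,1])<.03)&(T[...,2]<.08)&(T[...,2]>-.045)
q=T[m]
q=q[(abs(q[:,0])<.018)]
print(np.percentile(q[:,2],[1,99]))
def res(c):
    r=np.hypot(q[:,0]-c[0]-c[2]*q[:,2],q[:,1]-c[1]-c[3]*q[:,2]);return r-np.where(q[:,2]>.032,.017,.014)
r=least_squares(res,[0,0,0,0],loss="soft_l1",f_scale=.001);print("offset mm,slope",r.x[:2]*1000,r.x[2:],len(q))
for s in(-1,1):
    m=(T[...,0]*s>.014)&(T[...,0]*s<.05)&(abs(T[...,1])<.02)&(abs(T[...,2])<.018);g=T[m];print(s,len(g),np.percentile(g,[3,50,97],axis=0)*1000)
pre=seat+az*.142
print("pre",rel(R,p,Rn,pre),pre)
E
```

```text
time_s: 12.58
position: [0.5955, -0.2225, 0.224]
tcp_rot: [[0.367, -0.93, -0.003], [-0.93, -0.367, 0.003], [-0.004, 0.002, -1.0]]
force: [-1.2, 0.5, -4.0]
opening: 0.31
[ 0.5955 -0.2225  0.224 ] [-1.151   0.5305 -4.0032]
[-0.0331  0.0647]
offset mm,slope [ 0.6427 -2.3566] [0.0116 0.0017] 948
-1 75 [[-22.4058 -14.4917 -16.8535]
 [-17.9735 -12.0094  -3.6725]
 [-14.1196  -8.9931  16.4271]]
1 93 [[ 14.2741 -14.76   -17.1189]
 [ 19.247  -12.0741  -2.1754]
 [ 24.4802  -6.0036  17.038 ]]
pre (array([-390.5,  -73.5,   20.3]), array([25.16,  0.27, -0.09])) [0.5202 0.1679 0.2045]
```

View pics/s6.png

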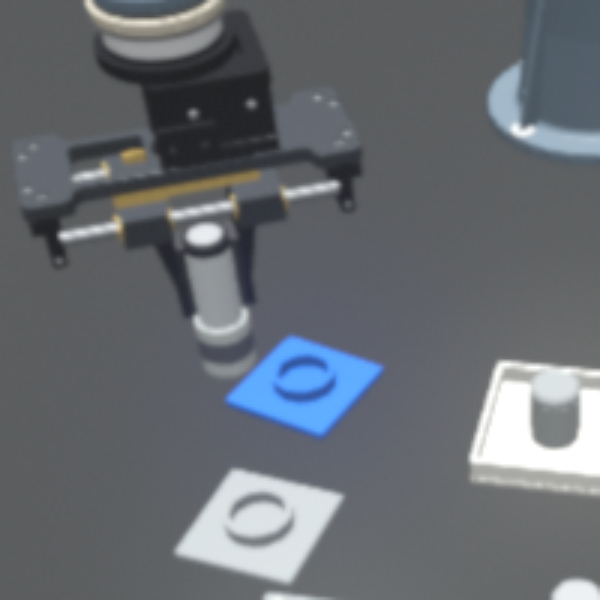

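```bash
python3 -m jog '-0.055 -0.01 0 0 0 0 0.1;-0.11 -0.02 0 2 0 0 0.1;-0.165 -0.03 0 6 0 0 0.1;-0.22 -0.04 0 12 0 0 0.1;-0.275 -0.05 0 18 0 0 0.1;-0.33 -0.06 0.005 25 0 0 0.1;-0.385 -0.0735 0.0203 25.1 0.2 -0.1 0.1;-0.3905 -0.0735 0.0203 25.1 0.2 -0.1 0.1'; python3 -m jog '0 0 0 0 0 0 0.1'; cat > look.py <<'E'
from mv import *
import sys
k=sys.argv[1]
for n in("scene","top"):
    im,d=capture(n);R,p=cur()
    u=proj(n,[seat+.03*az])[0].astype(int)
    cr=im[max(0,u[1]-70):u[1]+70,max(0,u[0]-90):u[0]+90]
    cv2.imwrite(f"pics/{n}_{k}.png",cv2.resize(cv2.cvtColor(cr,cv2.COLOR_RGB2BGR),None,fx=4,fy=4,interpolation=cv2.INTER_CUBIC))
    N=np.stack([-np.cross(az,-ey)*-1,ey,az],1);N[:,0]=np.cross(ey,az)
    T=((cloud(n,d)-seat)@N).reshape(-1,3)
    c=((p-seat)@N);mouth=c[2]-.0668
    q=T[(abs(T[:,0])<.04)&(abs(T[:,1]-c[1])<.019)&(T[:,2]>mouth-.003)&(T[:,2]<mouth+.06)]
    r=None
    if len(q)>20:
        def res(x):
            return np.hypot(q[:,0]-x[0]-x[2]*(q[:,2]-mouth),q[:,1]-x[1]-x[3]*(q[:,2]-mouth))-np.where(q[:,2]-mouth>.036,.014,.017)
        r=least_squares(res,[c[0],c[1],0,0],loss="soft_l1",f_scale=.001)
        print(n,"checker mouth xy mm",r.x[:2]*1000,"slope",r.x[2:],len(q),"zmin",np.percentile(q[:,2],[1,3])*1000)
    q2=T[(np.hypot(T[:,0],T[:,1])<.016)&(T[:,2]>.004)&(T[:,2]<min(.041,mouth-.004))]
    if len(q2)>15:
        def res2(x):
            return np.hypot(q2[:,0]-x[0],q2[:,1]-x[1])-np.interp(q2[:,2],[0,.019,.026,.02601,.04],[.008,.008,.005,.0045,.0045])
        r2=least_squares(res2,[0,0],loss="soft_l1",f_scale=.0015);print(n,"nipple xy mm",r2.x*1000,len(q2))
print("tcp in nipple frame mm",c*1000,"mouth",mouth*1000,"force along az,ex,ey",np.array(read_state()["force"])@np.stack([az,np.cross(ey,az),ey],1))
R,p=cur();print("to align 0,0:",rel(R,p,Rn,seat+az*((p-seat)@az)),read_state()["time_s"],read_state()["opening"])
E
python3 look.py 7
```

```text
time_s: 13.62
position: [0.5168, 0.1705, 0.2015]
tcp_rot: [[0.374, -0.844, 0.385], [-0.927, -0.34, 0.157], [-0.001, -0.416, -0.91]]
force: [-0.1, -0.3, -3.4]
opening: 0.313
time_s: 13.75
position: [0.521, 0.1674, 0.2038]
tcp_rot: [[0.369, -0.842, 0.392], [-0.929, -0.336, 0.154], [0.002, -0.422, -0.907]]
force: [0.6, -0.4, -2.9]
opening: 0.314
scene checker mouth xy mm [ 1.1711 -1.6347] slope [0.0097 0.0041] 512 zmin [74.2717 75.3347]
scene nipple xy mm [0.6744 0.5072] 112
top checker mouth xy mm [ 0.7606 -3.8253] slope [ 0.0064 -0.0415] 65 zmin [74.6184 75.6276]
top nipple xy mm [-1.1774 -1.7884] 38
tcp in nipple frame mm [  1.4005  -2.625  141.6517] mouth 74.85174772080764 force along az,ex,ey [-3.9244 -1.0158 -0.6004]
to align 0,0: (array([-2.6,  1.4, -0. ]), array([-0.08, -0.15,  0.02])) 13.85 0.3165704194936743
```

```bash
ls pics/
```

```text
s2.png
s4.png
s5.png
s6.png
scene0.png
scene1.png
scene3.png
scene_7.png
scene_cap_center_0.npy
scene_cap_center_1.npy
scene_cap_center_2.npy
scene_checker_center_0.npy
scene_dish_0.npy
scene_dock_0.npy
scene_dock_1.npy
scene_flask_0.npy
scene_reagent_0.npy
scene_station_0.npy
scene_tip_box_0.npy
scened0.npy
scened1.npy
scened3.npy
top0.png
top1.png
top3.png
top_7.png
top_cap_center_0.npy
top_cap_center_1.npy
top_cap_center_2.npy
top_dish_0.npy
top_dock_0.npy
top_dock_1.npy
top_flask_0.npy
top_reagent_0.npy
top_reagent_1.npy
top_station_0.npy
top_station_1.npy
top_tip_box_0.npy
topd0.npy
topd1.npy
topd3.npy
```

View pics/scene_7.png

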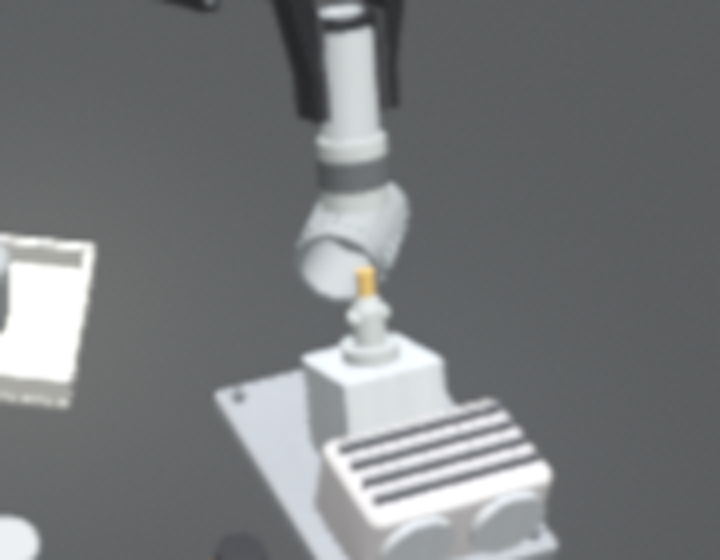

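View pics/top_7.png

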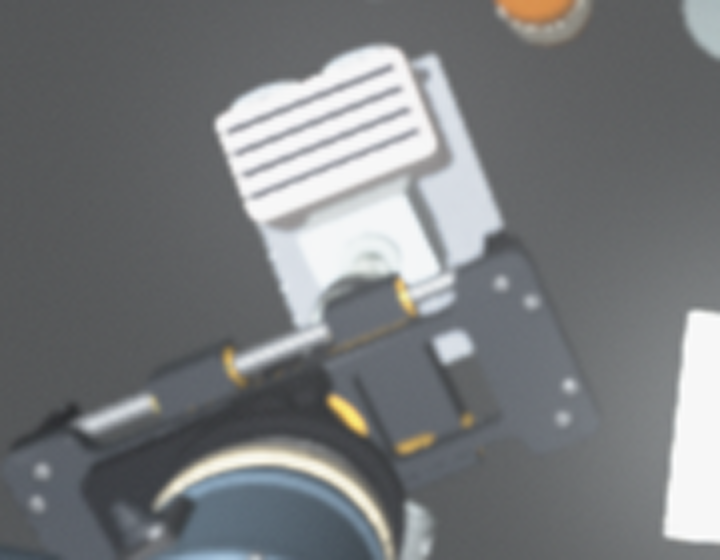

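```bash
python3 -m jog '-0.0021 0.0008 0.01 0 0 0 0.1;-0.0021 0.0008 0.028 0 0 0 0.1;-0.0021 0.0008 0.028 0 0 0 0.1'; python3 look.py 8
```

```text
time_s: 14.22
position: [0.5316, 0.172, 0.178]
tcp_rot: [[0.366, -0.843, 0.393], [-0.931, -0.333, 0.153], [0.002, -0.422, -0.907]]
force: [-0.8, -0.6, -2.8]
opening: 0.319
scene checker mouth xy mm [ 0.7963 -1.6311] slope [0.0119 0.0189] 500 zmin [45.8084 47.0118]
scene nipple xy mm [0.8922 0.6895] 111
top checker mouth xy mm [-0.3258 -2.1611] slope [ 0.0152 -0.0514] 51 zmin [46.1713 46.5988]
tcp in nipple frame mm [  0.3659  -0.0756 113.8265] mouth 47.02652744482462 force along az,ex,ey [-1.7804 -0.7078 -0.118 ]
to align 0,0: (array([-0.1,  0.4, -0. ]), array([-0.06, -0.13,  0.02])) 14.325 0.3188396576863437
```

View pics/scene_8.png

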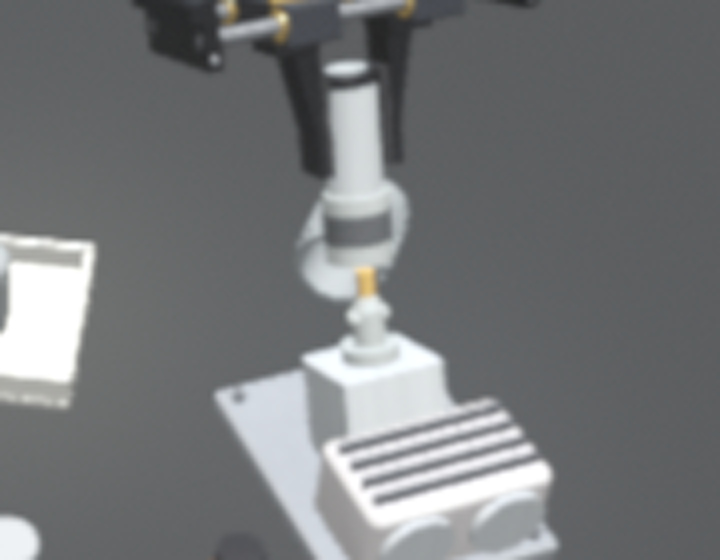

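```bash
python3 -m jog '0 0 0 0 0 0 0.1;0 0 0 0 0 0 0.1;0 0 0 0 0 0 0.1'; python3 look.py 9
python3 - <<'E'
from mv import *
im,d=capture("scene")
R,p=cur();print(p)
# edge rows: segment nose in rows
g=cv2.cvtColor(im,cv2.COLOR_RGB2HSV)
print(proj("scene",[seat,seat+.02*az,seat+.04*az,seat+.06*az,p]))
for v in range(176,216,2): print(v,im[v,368:396].astype(int).sum(1)//3)
E
```

```text
time_s: 14.7
position: [0.5315, 0.173, 0.1798]
tcp_rot: [[0.368, -0.841, 0.396], [-0.93, -0.334, 0.154], [0.003, -0.425, -0.905]]
force: [1.0, 0.7, -3.3]
opening: 0.32
scene checker mouth xy mm [ 2.0015 -0.1991] slope [0.0052 0.0107] 498 zmin [47.4842 48.4053]
scene nipple xy mm [0.6915 0.5737] 112
top checker mouth xy mm [ 0.4219 -1.3486] slope [ 0.0182 -0.0459] 50 zmin [48.1429 48.4849]
tcp in nipple frame mm [  0.7118   0.6241 114.2375] mouth 47.43746959043599 force along az,ex,ey [-2.1626 -1.0525  0.6611]
to align 0,0: (array([ 0.6,  0.7, -0. ]), array([-0.12, -0.12,  0.09])) 14.8 0.31660420202532513
[0.5314 0.173  0.1796]
[[382.2642 208.3852]
 [381.5499 199.2713]
 [380.8259 190.0354]
 [380.0923 180.675 ]
 [378.5039 154.6603]]
176 [110 148 180 179 148 136 147 159 170 179 186 192 195 198 199 198 193 183
 170 155 139 153 175 176 157 123 101  97]
178 [148 183 196 189 144  98  96 105 114 120 124 128 131 131 127 124 121 119
 116 113 117 142 169 174 152 118 101  97]
180 [177 195 199 188 146 100  86  89  95 100 104 107 111 112 114 115 116 115
 114 112 113 135 167 167 141 112  99  97]
18
[... 1320 characters left out ...]
101 102 101 102 102 102 103 121 163 192 202 197 198 204 208 204
 185 145 112 103 101 101 101 101 102 101]
206 [102 101 101 102 102 102 102 102 101 105 113 134 159 180 194 203 208 206
 195 165 136 128 118 107 102 101 102 102]
208 [102 102 102 102 102 102 103 109 142 183 196 180 168 179 192 202 207 207
 207 218 227 232 231 213 184 145 115 104]
210 [103 104 105 110 120 136 156 183 213 231 234 217 202 200 206 212 218 223
 225 233 235 230 231 247 251 243 227 201]
212 [187 205 221 234 240 244 249 245 213 185 191 201 208 213 216 219 220 219
 217 214 210 206 216 243 252 253 253 253]
214 [231 247 252 252 253 253 253 251 227 193 174 176 182 190 197 201 206 210
 214 217 222 233 245 251 253 253 254 254]
```

```bash
python3 -m jog '-0.0006 0.0013 0 0 0 0 0.1;-0.0006 0.0013 0.01 0 0 0 0.1;-0.0006 0.0013 0.02 0 0 0 0.1;-0.0006 0.0013 0.02 0 0 0 0.1;-0.0006 0.0013 0.02 0 0 0 0.1'; python3 look.py 10
```

```text
time_s: 15.48
position: [0.538, 0.1762, 0.1603]
tcp_rot: [[0.368, -0.842, 0.395], [-0.93, -0.334, 0.154], [0.002, -0.424, -0.906]]
force: [-0.1, -0.2, -3.2]
opening: 0.317
scene checker mouth xy mm [ 0.551  -0.1242] slope [-0.008   0.0273] 486 zmin [26.6131 27.7668]
scene nipple xy mm [0.6589 0.0862] 73
top checker mouth xy mm [-1.344  -1.1683] slope [ 0.0282 -0.0146] 44 zmin [27.0689 27.6629]
tcp in nipple frame mm [-0.6334  1.1245 94.0701] mouth 27.270103335268622 force along az,ex,ey [-2.2421 -0.66   -0.0176]
to align 0,0: (array([ 1.1, -0.6,  0. ]), array([-0.11, -0.12,  0.09])) 15.575 0.31602375942195804
```

View pics/scene_10.png

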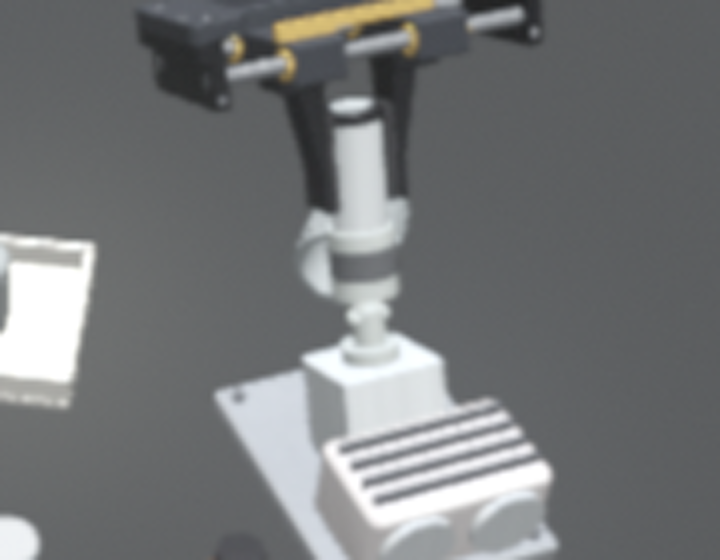

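The pin is inside the mouth and the nose (365,265) is in line with the shank (370,330). I go on slowly with the force watched.

```bash
python3 -m jog '0 0 0.005 0 0 0 0.1;0 0 0.01 0 0 0 0.1;0 0 0.01 0 0 0 0.1;0 0 0.01 0 0 0 0.1'; cat > f.py <<'E'
from mv import *
N=np.stack([np.cross(ey,az),ey,az],1)
R,p=cur();s=read_state()
print("tcp nip",((p-seat)@N*1000).round(2),"mouth",round(((p-seat)@az-.0668)*1000,2),"F ex,ey,az",(np.array(s["force"])@N).round(2),"M",(np.array(s["moment"])@N).round(2),"open",round(s["opening"],3),s["time_s"],"rot",rel(R,p,Rn,p)[1])
E
python3 f.py
```

```text
time_s: 16.08
position: [0.542, 0.1777, 0.1516]
tcp_rot: [[0.368, -0.842, 0.395], [-0.93, -0.334, 0.154], [0.002, -0.424, -0.906]]
force: [-0.4, 0.3, -2.9]
opening: 0.317
tcp nip [-0.71  1.15 83.95] mouth 17.15 F ex,ey,az [-1.5   0.39 -2.55] M [ 0.01  0.51 -0.02] open 0.317 16.075 rot [-0.09 -0.11  0.08]
```

```bash
python3 -m jog '0 0 0.002 0 0 0 0.1;0 0 0.004 0 0 0 0.1;0 0 0.004 0 0 0 0.1' && python3 f.py; python3 -m jog '0 0 0.002 0 0 0 0.1;0 0 0.004 0 0 0 0.1;0 0 0.004 0 0 0 0.1' && python3 f.py
```

```text
time_s: 16.45
position: [0.5433, 0.1786, 0.148]
tcp_rot: [[0.368, -0.842, 0.395], [-0.93, -0.334, 0.154], [0.002, -0.424, -0.906]]
force: [-0.2, 1.3, -1.4]
opening: 0.321
tcp nip [-0.81  1.48 80.03] mouth 13.23 F ex,ey,az [-0.34  1.25 -1.38] M [0.33 0.37 0.01] open 0.321 16.45 rot [-0.08 -0.08  0.09]
time_s: 16.82
position: [0.5449, 0.1791, 0.1449]
tcp_rot: [[0.368, -0.842, 0.396], [-0.93, -0.334, 0.154], [0.002, -0.425, -0.905]]
force: [-2.9, 0.5, 2.8]
opening: 0.315
tcp nip [-0.57  1.28 76.49] mouth 9.69 F ex,ey,az [-1.15  1.53  3.59] M [ 0.28  0.47 -0.01] open 0.315 16.825 rot [-0.13 -0.11  0.09]
```

```bash
python3 -m jog '0 0 0.002 0 0 0 0.1;0 0 0.004 0 0 0 0.1;0 0 0.004 0 0 0 0.1' && python3 f.py; python3 -m jog '0 0 0.002 0 0 0 0.1;0 0 0.004 0 0 0 0.1;0 0 0.004 0 0 0 0.1' && python3 f.py
```

```text
time_s: 17.2
position: [0.5467, 0.1797, 0.1408]
tcp_rot: [[0.368, -0.842, 0.395], [-0.93, -0.334, 0.154], [0.002, -0.424, -0.906]]
force: [-1.2, 1.8, -0.1]
opening: 0.318
tcp nip [-0.62  1.25 72.01] mouth 5.21 F ex,ey,az [-0.49  2.09  0.07] M [0.37 0.4  0.01] open 0.318 17.2 rot [-0.1  -0.1   0.08]
time_s: 17.58
position: [0.5483, 0.1803, 0.1372]
tcp_rot: [[0.368, -0.842, 0.395], [-0.93, -0.334, 0.154], [0.002, -0.424, -0.906]]
force: [-4.8, 0.6, 5.0]
opening: 0.312
tcp nip [-0.59  1.21 68.08] mouth 1.28 F ex,ey,az [-1.68  2.32  6.32] M [0.43 0.44 0.01] open 0.312 17.575 rot [-0.11 -0.11  0.09]
```

```bash
python3 -m jog '0 0 0.0015 0 0 0 0.1;0 0 0.0015 0 0 0 0.1' && python3 f.py; python3 -m jog '0 0 0.001 0 0 0 0.1;0 0 0.001 0 0 0 0.1' && python3 f.py;  python3 -m jog '0 0 0.001 0 0 0 0.1;0 0 0.001 0 0 0 0.1' && python3 f.py
```

```text
time_s: 17.82
position: [0.5488, 0.1805, 0.1359]
tcp_rot: [[0.368, -0.842, 0.395], [-0.93, -0.334, 0.154], [0.002, -0.424, -0.906]]
force: [-4.4, 0.1, 5.8]
opening: 0.317
tcp nip [-0.61  1.17 66.68] mouth -0.12 F ex,ey,az [-1.24  1.68  7.02] M [0.39 0.49 0.05] open 0.317 17.825 rot [-0.11 -0.11  0.08]
time_s: 18.08
position: [0.5491, 0.1807, 0.1353]
tcp_rot: [[0.368, -0.842, 0.396], [-0.93, -0.334, 0.154], [0.002, -0.424, -0.905]]
force: [-4.2, -0.8, 7.5]
opening: 0.32
tcp nip [-0.61  1.23 65.92] mouth -0.88 F ex,ey,az [-0.58  0.8   8.6 ] M [ 0.4   0.54 -0.03] open 0.32 18.075 rot [-0.12 -0.11  0.09]
time_s: 18.32
position: [0.5491, 0.1807, 0.1352]
tcp_rot: [[0.368, -0.841, 0.396], [-0.93, -0.334, 0.154], [0.003, -0.425, -0.905]]
force: [-9.5, -1.9, 14.9]
opening: 0.314
tcp nip [-0.58  1.24 65.83] mouth -0.97 F ex,ey,az [-2.4   1.71 17.53] M [0.3  0.7  0.02] open 0.314 18.325 rot [-0.16 -0.12  0.1 ]
```

```bash
python3 -m jog '0 0 0 0 0 0 0.1;0 0 0 0 0 0 0.1;0 0 0 0 0 0 0.1;0 0 0 0 0 0 0.1' && python3 f.py; python3 look.py 11; python3 - <<'E'
from mv import *
im,d=capture("scene");print([(np.round(o["centre"],3),round(o["score"],2)) for o in spot_in("cap_center","scene")])
E
```

```text
time_s: 18.82
position: [0.5492, 0.1807, 0.1352]
tcp_rot: [[0.368, -0.841, 0.396], [-0.93, -0.334, 0.154], [0.003, -0.425, -0.905]]
force: [-9.6, -2.2, 14.5]
opening: 0.315
tcp nip [-0.55  1.2  65.81] mouth -0.99 F ex,ey,az [-2.65  1.49 17.22] M [0.34 0.69 0.02] open 0.315 18.825 rot [-0.16 -0.12  0.1 ]
scene checker mouth xy mm [0.6216 0.2916] slope [0.0023 0.0147] 481 zmin [-3.0543 -1.1226]
top checker mouth xy mm [-0.7499 -0.1765] slope [ 0.0057 -0.0713] 33 zmin [1.0331 2.5848]
tcp in nipple frame mm [-0.5485  1.2092 65.8315] mouth -0.9685233531735171 force along az,ex,ey [17.9516 -2.7933  1.042 ]
to align 0,0: (array([ 1.2, -0.5,  0. ]), array([-0.16, -0.12,  0.1 ])) 18.925 0.31235223333274614
[(array([ 0.504, -0.015,  0.044]), 0.74), (array([0.767, 0.206, 0.021]), 0.59)]
```

View pics/scene_11.png

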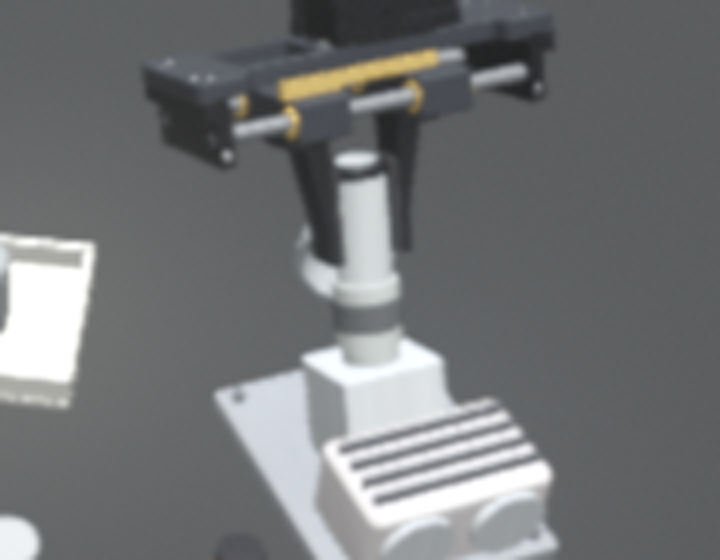

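```bash
python3 -c "
from rig import *
print(hand_in())"; python3 f.py
```

```text
the job is handed in; nothing more can be done
None
the job is handed in; nothing more can be done
```

The job is handed in after about 19 s of the 53 s allowed, with the checker still gripped and held pressed home on the nipple. `hand_in` gave no verdict, so what follows rests on my own measurements.

**What I did:**
- I pulled the dust cap off along the nipple, stood it upright in the white dish and let go of it.
- I took the checker out of the grey dock, lined it up with the nipple and pressed it on in small steps.
- The push rose about 6 N over the detent balls, dropped as they snapped, rose again on the pin's spring, then hit a hard stop.

**Last checks before hand-in:**
- **Push:** about 17 N along the nipple, which is roughly 20 N above the reading before contact. It stayed steady over a 0.5 s hold with no movement.
- **Grip:** the fingers stood 27 mm apart (opening 0.315), matching the 28 mm grip.
- **Mouth on the seat:** the arm's readings put the mouth 1 mm below my estimated seat height. That is within the 1–2 mm uncertainty in that estimate, and the last picture shows the nose sitting on the collar.
- **Squareness:** the tool was within about 0.2° of the nipple axis.
- **Cap:** it was still seen in the dish.

**Disagreements:**
- The two cameras differed by about 3 mm in x and 2 mm in y. I used their average and lined up the checker and nipple within each picture.
- For the checker's tilt, the top camera's fit gave about 4° because few of its points were visible. The scene camera gave under 1°, and I relied on that.

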